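Clear the solder reel and balance the chest's sprung lid

TASK

The lift spring in the lid of the parts chest needs checking: first take the reel of solder up off its spindle, because it overhangs the lid, and set it down gently, standing upright, in the open tray. Then lift the lid by its bar handle clearly past its balance point, never letting it spring fully open, and bring it back to rest just below the balance point (within about ten degrees). Finish while still holding the lid there with the gripper; leave the other things on the bench where they are.

Things in the scene. Friction and masses are not known exactly. Their poses are not given: they have to be found in the camera images.
- chest: Grey metal parts chest fixed to the bench, 170 (its x) x 240 (its y) mm, 100 mm high with the lid shut. Origin: centre of its underside; x points away from the robot (to the hinge side), y left, z up. The lid's hinge axis is parallel to y at x = +85 mm, z = 94 mm. A bracket on its right (-y) side carries the spindle
- spindle (a point): Foot of the upright steel spindle (14 mm diameter, tip 60 mm above this point), on top of the bracket, 103 mm above the bench, at x = 0, y = -140 mm in the chest's frame. The reel sits here, its rim reaching 9 mm over the lid's edge, 3 mm above the lid
- lid (a joint): Lid's opening angle in rad: 0 shut, grows as its front edge rises, stop at 1.5. Lid 0.7 kg with a lift spring. Balance point 0.95 rad (54 degrees): below it falls shut by itself, above it the spring swings it fully open (must not happen: 1.35 is too far). Unbalanced force at the bar under 2 N everywhere, hardly any friction: it stays nowhere unheld
- bail (a point): Middle of the lid's bar handle: round steel bar, 12 mm diameter, parallel to the hinge, between two arms 120 mm apart, 50 mm in front of the lid's edge, 222 mm from the hinge axis. 94 mm above the bench when shut; swings up and away from the robot. Can be pinched from above, one finger on the robot's side, one between bar and lid; it can turn between the pads
- reel: Reel of solder wire, axis upright, on the chest's spindle at the start: grey flanges of 58 mm diameter and 3 mm thickness, wound part 52 mm, height 42 mm, hole 20 mm, 0.15 to 0.31 kg. Origin: centre of its underside; z up along its axis. The spindle's tip stands 18 mm above the reel's top
- tray: Shallow open black plastic tray fixed to the bench, 158 (its x) x 138 (its y) mm outside, walls 4 mm thick and 20 mm high, floor 4 mm thick. Origin: centre of its underside; z up. It stands to the left or the right of the robot's middle, the closed parts case (about the same size, taller and closed) on the other side
- case: Closed white and grey parts case, 150 x 130 x 34 mm, fixed; leave alone. Origin: centre of its underside
- screwdriver: Loose screwdriver with green handle lying on the bench left of the chest; leave it where it is. Origin: on the bench under its middle, x along the blade
- jar: Loose low yellow flux jar, 66 mm diameter, 45 mm high; leave it where it is. Origin: centre of its underside
- meter: Loose orange multimeter, 150 x 75 x 34 mm, behind the chest; leave it where it is. Origin: centre of its underside
There are look-alikes about, which are no part of the job. Of the things like the reel, leave any that is orange; of the rest the larger one is meant. Several things have the shape of the tray; the one meant has the colours described above.

How it is judged:
On the way, in this order (a step that is already met when the one before it is completed fails the run):
1. the reel stands upright and released in the tray, the lid still shut (x of reel in the frame of tray between -0.05 and 0.05 m and y of reel in the frame of tray between -0.04 and 0.04 m and z of reel in the frame of tray below 0.01 m and angle between reel's own z axis and vertical below 0.12 rad and linear speed of reel below 0.03 m/s and contact force between reel and the fingers below 0.05 N and value of joint lid below 0.1 rad), for 0.2 s.
2. the lid is raised clearly past its balance point, held by the gripper (value of joint lid above 1 rad and contact force between lid and the fingers above 0.05 N), for 0.2 s.
At the end, for the whole second after the job is handed in: The gripper's fingers touch and hold the lid at rest between 0.72 and 0.92 rad (balance point 0.95), and the reel stands upright, released and at rest on the tray's floor (its centre within 50 mm in the tray's x and 40 mm in its y of the tray's centre) (value of joint lid between 0.72 and 0.92 rad and velocity of joint lid between -0.05 and 0.05 rad/s and contact force between lid and the fingers above 0.05 N and x of reel in the frame of tray between -0.05 and 0.05 m and y of reel in the frame of tray between -0.04 and 0.04 m and z of reel in the frame of tray below 0.01 m and angle between reel's own z axis and vertical below 0.12 rad and linear speed of reel below 0.03 m/s and contact force between reel and the fingers below 0.05 N); the arm keeps its last pose, push and grip.
It fails at once if the lid springs fully open (beyond 1.35 rad) (value of joint lid above 1.35 rad).
It fails at once if the reel is dropped or thrown (faster than 0.6 m/s close to the bench) (height (world z) of reel below 0.05 m and linear speed of reel above 0.6 m/s).
It fails at once if a loose bystander (screwdriver, jar, meter) is shifted by more than 30 mm (distance of any of screwdriver, jar, meter from where it was at the start of the episode above 0.03 m).
It also fails if it takes over 61 s, if anything falls off the work surface, if the arm or the gripper's body presses on something with over 40 N, if the wrist force passes 120 N, or if a joint passes its speed limit or range.

ROBOT

A 7-joint arm with a two-finger parallel gripper is mounted at the origin on the work surface. World frame = base frame: x ahead of the robot, y to its left, z up, the work surface at z = 0. Lengths are in m, angles in rad, forces in N, time in s.
With the tool pointing down it reaches from about 0.4 to 0.875 m from the base axis. Payload 19.3 kg.
Tool frame: the origin (TCP) lies midway between the tips of the shut fingers; the grasp point (between the pads) lies 19 mm behind it; z points along the fingers, x is the direction in which the jaws open and shut, and the axes are right-handed (so a half turn about z gives the same grasp; the last joint's range is limited). The gripper opens to 85 mm and grips with 20 to 120 N. Pads are 22 mm wide; open, the fingers measure 114 mm over their backs; the gripper's body (76 mm by 85 mm) begins 54 mm behind the grasp point. The pads swing forward as they close: fully open they stand 13 mm farther back than shut.
Start: joints at [1.112, 0.521, -0.036, 1.599, 0.021, 1.021, -0.113], TCP at [0.237, -0.578, 0.231] pointing down, gripper open.
Joint ranges: [-2.91, 2.91], [-0.3, 2.13], [-1.5, 1.42], [0.17, 2.43], [-1.26, 4.41], [0.16, 1.93], [-2.52, 2.52]. Speed limits (rad/s): [1.89, 1.89, 2.39, 2.39, 3.01, 3.01, 3.01].

INTERFACE

Orientations are given as a rotation vector (axis times angle).
In Python, from station import bot, snapshot, camera_model, order, finder gives the robot as it stands.
- The arm moves only by the shell command python3 -m creep 'ROWS' [OPENING]. ROWS is JSON, a list of rows, each a list of 4 numbers: the shift along the tool's x, y, z in mm, then the turn about the tool's z in degrees. A call has 1 to 8 rows; each row shifts and turns the commanded pose from where the row before left it, along the tool's axes as they then stand; what a row does not reach is not made up. A row lasts 1/10 s, in which the tool goes at most 50 mm and 8.59 degrees, less where a joint would pass 70% of its speed; a pose out of reach is approached as far as the arm can. A call with a gripper value outside its range is refused whole. OPENING is the closure in counts, from 0 (fully open) to 255 (shut), set as the call begins (- or left out, the last holds). The fingers move at their own pace and stop on an object; the grip force is fixed at half the most. Time passes only in rows, so rows that do not move let the fingers close. It gives the time, the measured TCP pose, the force and the opening at its end, in the units of the state.
- bot.sense(): the state, without advancing time (a new reading comes with each control period).
- snapshot(name): name is "scene" or "top"; returns (picture, depth): 384x512x3 uint8, red, green, blue; 384x512 float32, m along the optical axis (not along the pixel's ray), 0 where there is no reading.
- camera_model(name): a dict with "camera_matrix" (3x3 intrinsics, pixels), "k1" (the pictures are not rectified: a ray, as slopes to the right and down, at radius r is drawn at 1 + k1 r^2 times it, then the intrinsics apply), "position" and "orientation" of the camera in the world. Camera axes: x right, y up, looking along -z (the intrinsics and any distortion apply to the point x, -y, -z); pixel columns grow to the right and rows downward; lengths in m; the calibration is good to about 2 mm. A picture is of the moment at which its call begins. camera_model takes no time and is no camera call.
- order.close_job(): hands the job in, once; it reports no verdict.
Trained networks look in the newest picture that a camera, given by its name, has taken for a name from the list of things; names that differ only in an ending like _2 or _b are one class to them, and where a whole thing is asked for, a point or a joint stands for the part that bears it (a point fixed in the world has none). Each returns a list of dicts, best first, with "confidence" (0 to 1); they miss things now and then, are a little off and sometimes report something else, mostly with a low value. They report only what shows in the picture. A call takes as long as a camera call. They do not tell look-alikes from the thing itself.
- finder.boxes_of(camera, name): "at" ([column, row] as shares, 0 to 1, of the picture: columns of its width, rows of its height, amid what is visible of it).
- finder.spot_point(camera, name): "at" ([column, row] as shares, 0 to 1, of the picture: columns of its width, rows of its height: a listed point, or the origin of a listed thing).
The state is a dict: "t": time; "q": joint angles; "qvel": joint speeds; "joint_efforts": joint torques, N m; "ee_pos": TCP position; "ee_rot": TCP orientation; "wrist_force": force on the tool from outside, world axes, zero at the start; "ft_torque": the same for the moment, N m; "grip_width": opening from 0.0 (shut) to 1.0 (fully open).
Only numpy, scipy, OpenCV 4.12 (cv2) and the standard library are available. Lean on these libraries where they do the work, as an engineer would, in place of code of your own. Each camera call takes 0.05 s, during which the arm holds its last target. There are 200 camera calls.

## Working session

There is one attempt and no reset: what is moved stays moved. The work goes in short steps, Python scripts to look and compute and a shell command to move; the robot and the scene stay as the last step left them, time stands still between calls to the robot, and variables do not carry over. Pictures are saved under pics/ and viewed, about 8 in all and at most 12, crops included, and the job is handed in when it is done.

```bash
ls; mkdir -p pics; cat > h.py <<'E'
import numpy as np, cv2
from scipy.spatial.transform import Rotation as R
from station import bot, snapshot, camera_model, order, finder
def cam(n):
    m=camera_model(n); o=np.array(m["orientation"]); 
    Rm=R.from_rotvec(o).as_matrix() if o.size==3 else (o if o.shape==(3,3) else R.from_quat(o).as_matrix())
    return np.array(m["camera_matrix"]),m["k1"],np.array(m["position"]),Rm
def ray(n,px):
    K,k1,p,Rm=cam(n)
    s=cv2.undistortPoints(np.array([[px]],float),K,np.array([k1,0,0,0.]))[0,0]
    return p,Rm@np.array([s[0],-s[1],-1.])
def at_z(n,px,z):
    p,d=ray(n,px); return p+d*(z-p[2])/d[2]
def by_depth(n,px,D):
    p,d=ray(n,px); return p+d*D[int(round(px[1])),int(round(px[0]))]
def two(a,pa,b,pb):
    p,d=ray(a,pa);q,e=ray(b,pb)
    s=np.linalg.lstsq(np.c_[d,-e],q-p,rcond=None)[0]
    x,y=p+s[0]*d,q+s[1]*e
    return (x+y)/2,np.linalg.norm(x-y)
def proj(n,X):
    K,k1,p,Rm=cam(n); c=Rm.T@(np.array(X)-p); s=np.array([c[0],-c[1]])/-c[2]; s=s*(1+k1*s@s)
    return K[:2,:2]@s+K[:2,2]
def px(at): return np.array(at)*[512,384]
E
python3 - <<'E'
from h import *
print(camera_model("scene"));print(camera_model("top"));print(bot.sense())
ims=[]
for n in("scene","top"):
    im,D=snapshot(n);np.save(n+"_d",D);cv2.imwrite(f"pics/{n}0.png",im[:,:,::-1])
    for t in["chest","reel","tray","bail","spindle","case","lid","jar","screwdriver","meter"]:
        f=finder.spot_point(n,t) if t!="lid" else finder.boxes_of(n,t)
        for r in f[:4]:
            p=px(r["at"]); print(n,t,p.round(1),round(r["confidence"],2), by_depth(n,np.clip(p,0,[511,383]),D).round(3))
E
```

```text
pics
{'camera_matrix': array([[490.67328529,   0.        , 250.75653514],
       [  0.        , 490.67328529, 186.9447565 ],
       [  0.        ,   0.        ,   1.        ]]), 'k1': -0.09035226274139826, 'position': array([ 1.26098515, -0.50988305,  0.96521909]), 'orientation': array([0.71689428, 0.33562867, 0.88119977])}
{'camera_matrix': array([[475.16839217,   0.        , 257.72090807],
       [  0.        , 475.16839217, 201.16510809],
       [  0.        ,   0.        ,   1.        ]]), 'k1': -0.20207273033158046, 'position': array([0.38838981, 0.0278123 , 1.41115207]), 'orientation': array([ 0.08469684, -0.12792007, -1.5440797 ])}
{'t': 0.0, 'q': array([ 1.11180252,  0.5220481 , -0.03630813,  1.59998773,  0.02122181,
        1.021133  , -0.1127845 ]), 'qvel': array([-0.00152883,  0.00112807, -0.00042294, -0.0008543 ,  0.0004371 ,
       -0.00013974, -0.00015797]), 'joint_efforts': array([-1.30373901e-03, -9.27108979e+01,  1.97985895e+00, -3.69931841e+01,
        1.78442494e-02,  8.21690366e-03, -2.38669692e-06]), 'ee_pos': array([ 0.23673951, -0.5780584 ,  0.23071199]), 'ee_r
[... 1021 characters left out ...]
r [279.7 271.2] 0.91 [ 0.808 -0.061  0.03 ]
top chest [248.4 199.3] 0.89 [0.572 0.02  0.104]
top reel [300.  202.3] 0.91 [ 0.563 -0.12   0.138]
top reel [315.4 237.6] 0.69 [ 0.476 -0.184  0.001]
top reel [329.9 192.7] 0.58 [ 0.609 -0.222  0.03 ]
top tray [362.6 268.1] 0.64 [ 0.387 -0.327  0.007]
top tray [260.4 278.2] 0.64 [ 0.353 -0.022  0.003]
top bail [245.1 242.9] 0.6 [0.451 0.026 0.096]
top spindle [302.3 202.4] 0.7 [ 0.562 -0.127  0.139]
top case [140.  267.5] 0.82 [0.374 0.329 0.034]
top case [270.3 132.3] 0.36 [ 0.787 -0.041  0.033]
top lid [248.4 201.8] 0.82 [0.565 0.019 0.103]
top screwdriver [135.4 206.8] 0.68 [0.552 0.354 0.022]
top meter [273.7 135.4] 0.65 [ 0.775 -0.051  0.041]
```

View pics/scene0.png

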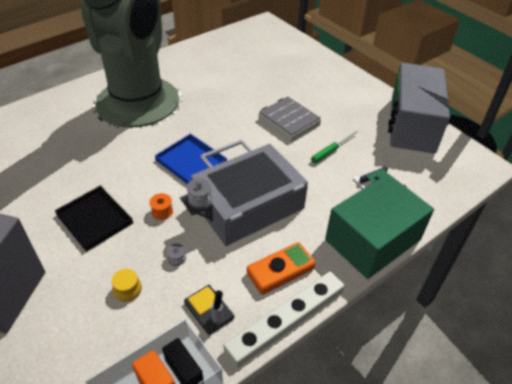

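View pics/top0.png

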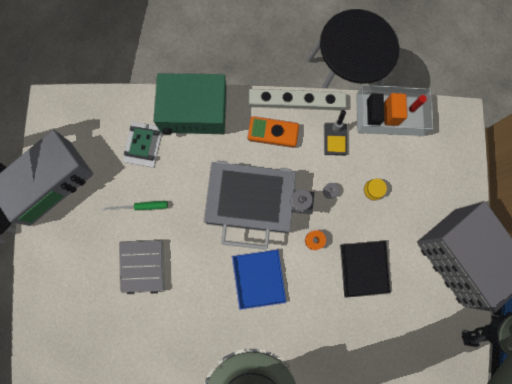

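The scene view shows the reel on its spindle (198,193), the blue decoy tray (190,158), the black tray (93,218), a small grey reel (175,254) and an orange one (160,206). In the top view they are at: reel (302,202), black tray (365,269), bail bar (247,244).

```bash
cat > m.py <<'E'
from h import *
def cloud(n,D):
    K,k1,p,Rm=cam(n); v,u=np.mgrid[0:384,0:512]
    s=cv2.undistortPoints(np.c_[u.ravel(),v.ravel()].astype(float)[:,None],K,np.array([k1,0,0,0.]))[:,0]
    d=np.c_[s[:,0],-s[:,1],-np.ones(len(s))]@Rm.T
    P=p+d*D.reshape(-1,1); P[D.ravel()==0]=np.nan
    return P.reshape(384,512,3)
E
python3 - <<'E'
from m import *
for n in("top","scene"):
    im=cv2.imread(f"pics/{n}0.png").astype(int); P=cloud(n,np.load(n+"_d.npy")); z=P[...,2];x=P[...,0];y=P[...,1]
    box=lambda a,b,c,d:(x>a)&(x<b)&(y>c)&(y<d)
    m=box(.45,.68,-.1,.16)&(z>.09)&(z<.115)
    r=cv2.minAreaRect(P[m][:,:2].astype(np.float32)*1000); print(n,"lid",r,np.median(z[m]))
    m=box(.5,.66,-.2,-.07)&(z>.125); Q=P[m]; print("reel n",len(Q),"z pct",np.percentile(Q[:,2],[2,10,50,90,98]).round(4))
    m2=box(.5,.66,-.2,-.07)&(z>.137)&(z<.152); Q=P[m2]
    print(" circle",cv2.minEnclosingCircle(Q[:,:2].astype(np.float32)*1000),Q[:,:2].mean(0)*1000, "tip",P[box(.5,.66,-.2,-.07)&(z>.154)].mean(0).round(4))
    m=box(.28,.5,-.45,-.22)&(im.sum(2)<120)&(z<.05); 
    Q=P[m]; print("tray",cv2.minAreaRect(Q[:,:2].astype(np.float32)*1000),np.percentile(Q[:,2],[5,50,98]).round(4))
    m=box(.41,.47,-.03,.09)&(z>.07)&(z<.12); Q=P[m]; print("bail n",len(Q), Q.mean(0).round(4) , np.percentile(Q[:,2],[10,50,90]).round(4))
    if len(Q)>20: print(cv2.minAreaRect(Q[:,:2].astype(np.float32)*1000), np.polyfit(Q[:,1],Q[:,0],1))
    print("table z",np.median(z[box(.3,.5,-.2,-.1)]))
print("tri reel spindle",two("scene",(201.3,198.9),"top",(302.3,202.4)), "bail",two("scene",(221.7,148.5),"top",(245.1,242.9)),"tray",two("scene",(92.2,220.2),"top",(362.6,268.1)))
im=cv2.imread("pics/scene0.png")[120:240,130:300];a=cv2.resize(im,None,fx=4,fy=4,interpolation=3)
im=cv2.imread("pics/top0.png")[150:300,200:400];b=cv2.resize(im,None,fx=3.4,fy=3.4,interpolation=3)
cv2.imwrite("pics/c1.png",a[:, :680]);cv2.imwrite("pics/c2.png",b)
E
```

```text
top lid ((559.5271606445312, 19.374984741210938), (240.998291015625, 226.13333129882812), 85.44737243652344) 0.1009900318806477
reel n 341 z pct [0.1288 0.1413 0.1452 0.149  0.1595]
 circle ((570.2073974609375, -122.99034118652344), 28.770343780517578) [ 570.14241354 -122.5001755 ] tip [ 0.5671 -0.1227  0.1595]
tray ((386.1563415527344, -332.8210754394531), (151.99876403808594, 138.46900939941406), 4.744718551635742) [0.0002 0.0049 0.0195]
bail n 215 [0.4473 0.031  0.0988] [0.0947 0.099  0.1026]
((452.134765625, 30.066762924194336), (33.315372467041016, 119.35169982910156), 0.027389774098992348) [0.08605992 0.44461519]
table z 0.001213934319909793
scene lid ((561.08349609375, 22.895721435546875), (240.87994384765625, 227.3932647705078), 86.36968231201172) 0.10017346376502567
reel n 457 z pct [0.1261 0.1314 0.144  0.1468 0.1582]
 circle ((570.4676513671875, -121.37528228759766), 29.87639808654785) [ 572.01116026 -121.16056784] tip [ 0.5728 -0.1219  0.1578]
tray ((387.0312194824219, -330.6178283691406), (166.06654357910156, 136.76718139648438), 5.039952754974365) [-0.0001  0.0035  0.0196]
bail n 208 [0.4492 0.0284 0.0968] [0.0923 0.0973 0.1004]
((453.5650634765625, 29.407350540161133), (118.80867004394531, 31.235136032104492), 89.17652130126953) [0.06877191 0.44727389]
table z 0.00017693869140034124
tri reel spindle (array([ 0.57135508, -0.12360676,  0.10539961]), np.float64(0.016444688448521313)) bail (array([0.45180496, 0.02686871, 0.09992135]), np.float64(0.0026374337757077756)) tray (array([ 0.38596326, -0.33219761, -0.0043902 ]), np.float64(0.005418193721048167))
```

View pics/c2.png

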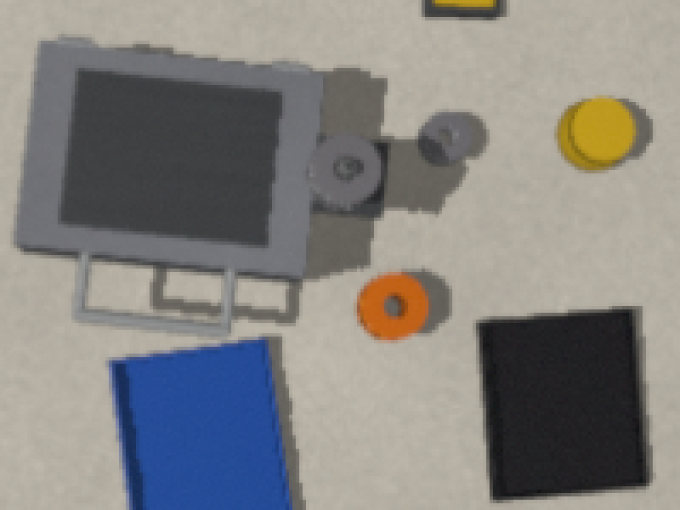

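The enlarged top view confirms the bar pose, the chest yaw of about -4.4° and the black tray. The layout gives:
- reel (0.5705, -0.1225)
- tray (0.3865, -0.332), yaw about 5°
- bar (0.446, 0.028)

The right-hand box could be in the way, so I'll check its height, then turn the jaws parallel to the chest's x axis.

```bash
python3 - <<'E'
from m import *
P=cloud("top",np.load("top_d.npy"));x,y,z=np.moveaxis(P,2,0)
m=(z>.05)&(y<-.38)&(x>.33)&(x<.7);Q=P[m];print(Q.min(0),Q.max(0),cv2.boxPoints(cv2.minAreaRect(Q[:,:2].astype(np.float32))))
E
python3 -m creep '[[0,0,0,-7.9],[0,0,0,-7.9],[0,0,0,-7.9],[0,0,0,-7.9],[0,0,0,-7.9],[0,0,0,-7.9],[0,0,0,-7.9],[0,0,0,-7.9]]' 0
cat > go.py <<'E'
from h import *; import sys
s=bot.sense();M=R.from_rotvec(s["ee_rot"]).as_matrix();t=np.array([float(a) for a in sys.argv[1:4]])
print("t",round(s["t"],2),"pos",s["ee_pos"].round(4),"xdir deg",np.degrees(np.arctan2(M[1,0],M[0,0])).round(2),"z",M[:,2].round(3),"F",s["wrist_force"].round(1),"grip",round(s["grip_width"],3),"need mm",(M.T@(t-s["ee_pos"])*1000).round(1))
E
python3 go.py .5705 -.1225 .231
```

```text
[ 0.33003483 -0.71042536  0.05036776] [ 0.57351016 -0.49444717  0.21036462] [[ 0.27222377 -0.634366  ]
 [ 0.3879605  -0.7786357 ]
 [ 0.57714695 -0.6268657 ]
 [ 0.46141022 -0.48259598]]
t: 1.9
ee_pos: [0.2369, -0.5784, 0.2313]
ee_rot: [-3.139, 0.115, 0.0]
wrist_force: [-0.2, 0.2, 0.1]
grip_width: 1.0
t 1.9 pos [ 0.2369 -0.5784  0.2313] xdir deg -4.2 z [-0.  0. -1.] F [-0.2  0.2  0.1] grip 1.0 need mm [ 2.993e+02 -4.791e+02  3.000e-01]
```

```bash
python3 -m creep '[[0,-25,0,0],[0,-45,0,0],[0,-45,0,0],[0,-45,0,0],[0,-40,0,0]]' >/dev/null; python3 -m creep '[[37,-35,0,0],[37,-35,0,0],[37,-35,0,0],[37,-35,0,0],[37,-35,0,0],[37,-35,0,0],[37,-35,0,0],[37,-34,0,0]]'; python3 -m creep '[[3,0,0,0],[0,0,0,0],[0,0,0,0]]'; python3 go.py .5705 -.1225 .111
python3 - <<'E'
from m import *
ims=[]
for n in("scene","top"):
    im,D=snapshot(n); P=cloud(n,D);x,y,z=np.moveaxis(P,2,0)
    c=proj(n,[.5705,-.1225,.15]).astype(int);ims.append(cv2.resize(im[c[1]-50:c[1]+50,c[0]-60:c[0]+60,::-1],None,fx=3.3,fy=3.3,interpolation=3))
cv2.imwrite("pics/r1.png",np.hstack(ims))
E
```

```text
t: 3.2
ee_pos: [0.5659, -0.127, 0.2314]
ee_rot: [3.139, -0.124, 0.0]
wrist_force: [0.7, -1.3, 0.8]
grip_width: 0.999
t: 3.5
ee_pos: [0.5668, -0.1295, 0.2312]
ee_rot: [3.139, -0.125, -0.001]
wrist_force: [0.1, -0.4, -0.0]
grip_width: 0.999
t 3.5 pos [ 0.5668 -0.1295  0.2312] xdir deg -4.57 z [-0.001 -0.    -1.   ] F [ 0.1 -0.4 -0. ] grip 0.999 need mm [  3.2  -7.3 120.1]
```

View pics/r1.png

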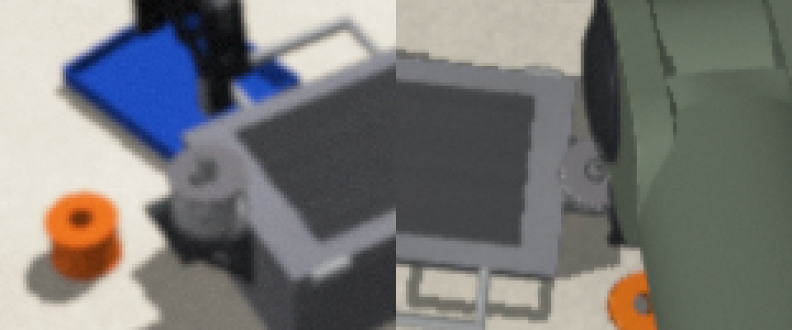

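The gripper hovers above and slightly behind the reel, as expected. The scene view puts the reel at crop (205,185). Next I descend with the small xy correction.

```bash
python3 -m creep '[[3,-7,10,0],[0,0,20,0],[0,0,25,0],[0,0,25,0],[0,0,25,0],[0,0,15,0],[0,0,11,0],[0,0,0,0]]'; python3 go.py .5705 -.1225 .1; python3 -m creep '[[0,0,0,0],[0,0,0,0],[0,0,0,0],[0,0,0,0],[0,0,0,0],[0,0,0,0],[0,0,0,0],[0,0,0,0]]' 255;  python3 go.py .5705 -.1225 .1
```

```text
t: 4.4
ee_pos: [0.5705, -0.1218, 0.0993]
ee_rot: [-3.139, 0.124, 0.002]
wrist_force: [-0.2, 0.3, 0.6]
grip_width: 1.001
t 4.4 pos [ 0.5705 -0.1218  0.0993] xdir deg -4.53 z [-0.001  0.    -1.   ] F [-0.2  0.3  0.6] grip 1.001 need mm [ 0.   0.7 -0.7]
t: 5.2
ee_pos: [0.5715, -0.1221, 0.1017]
ee_rot: [3.139, -0.124, 0.002]
wrist_force: [-3.1, 0.6, 10.5]
grip_width: 0.677
t 5.2 pos [ 0.5715 -0.1221  0.1017] xdir deg -4.54 z [ 0.002 -0.001 -1.   ] F [-3.1  0.6 10.5] grip 0.677 need mm [-1.   0.5  1.7]
```

Gripped at 57.5 mm, which is the flange diameter. Next I lift slowly.

```bash
python3 -m creep '[[0,0,-4,0],[0,0,-8,0],[0,0,-12,0],[0,0,-15,0],[0,0,-18,0],[0,0,-20,0],[0,0,-20,0],[0,0,-15,0]]'; python3 go.py .3865 -.332 .2;  python3 -m creep '[[0,0,0,0],[0,0,0,0]]'; python3 go.py .3865 -.332 .2
python3 - <<'E'
from m import *
ims=[]
for n in("scene","top"):
    im,D=snapshot(n)
    c=proj(n,[.5705,-.1225,.2]).astype(int);ims.append(cv2.resize(im[c[1]-50:c[1]+50,c[0]-60:c[0]+60,::-1],None,fx=3.3,fy=3.3,interpolation=3))
cv2.imwrite("pics/r2.png",np.hstack(ims))
E
```

```text
t: 6.0
ee_pos: [0.5714, -0.1219, 0.2147]
ee_rot: [3.139, -0.124, 0.003]
wrist_force: [-1.0, -0.1, -2.9]
grip_width: 0.674
t 6.0 pos [ 0.5714 -0.1219  0.2147] xdir deg -4.53 z [ 0.002 -0.    -1.   ] F [-1.  -0.1 -2.9] grip 0.674 need mm [-167.7  224.    14.5]
t: 6.2
ee_pos: [0.5709, -0.122, 0.2123]
ee_rot: [3.139, -0.124, 0.0]
wrist_force: [0.5, -0.3, -3.5]
grip_width: 0.675
t 6.2 pos [ 0.5709 -0.122   0.2123] xdir deg -4.53 z [ 0. -0. -1.] F [ 0.5 -0.3 -3.5] grip 0.675 need mm [-167.2  223.9   12.3]
```

View pics/r2.png

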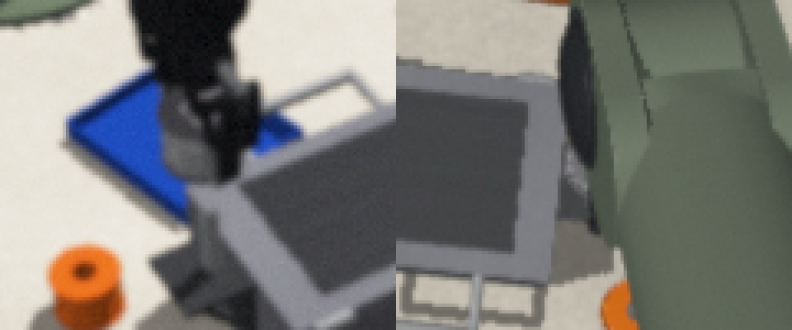

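The reel is held upright, clear of the spindle, at crop (190,140). Now I carry it over the tray.

```bash
python3 -m creep '[[-10,14,0,0],[-20,26,0,0],[-27,36,0,0],[-30,40,0,0],[-30,40,0,0],[-25,34,0,0],[-17,22,0,0],[-8,12,0,0]]'; python3 -m creep '[[0,0,0,0],[0,0,0,0],[0,0,0,0],[0,0,0,0]]'; python3 go.py .3865 -.332 .012
python3 - <<'E'
from m import *
for n in("scene","top"):
    im,D=snapshot(n); im=im[:,:,::-1].copy(); P=cloud(n,D);x,y,z=np.moveaxis(P,2,0)
    m=(x>.28)&(x<.5)&(y>-.45)&(y<-.22)&(im.astype(int).sum(2)<120)&(z<.03);Q=P[m]
    if len(Q)>50:print(n,cv2.minAreaRect(Q[:,:2].astype(np.float32)*1000))
    if n=="scene": cv2.imwrite("pics/r3.png",cv2.resize(im[130:290,30:230],None,fx=3,fy=3,interpolation=3))
E
```

```text
t: 7.1
ee_pos: [0.3837, -0.3343, 0.2116]
ee_rot: [-3.139, 0.13, 0.003]
wrist_force: [1.0, -0.2, -3.4]
grip_width: 0.673
t: 7.5
ee_pos: [0.3874, -0.3313, 0.2122]
ee_rot: [-3.139, 0.122, 0.0]
wrist_force: [0.5, 0.2, -2.7]
grip_width: 0.679
t 7.5 pos [ 0.3874 -0.3313  0.2122] xdir deg -4.44 z [-0.  0. -1.] F [ 0.5  0.2 -2.7] grip 0.679 need mm [ -0.8   0.8 200.2]
scene ((386.6976013183594, -330.22955322265625), (164.3426513671875, 137.03526306152344), 5.076940536499023)
top ((385.67828369140625, -331.514892578125), (151.96768188476562, 134.94027709960938), 4.931728839874268)
```

View pics/r3.png

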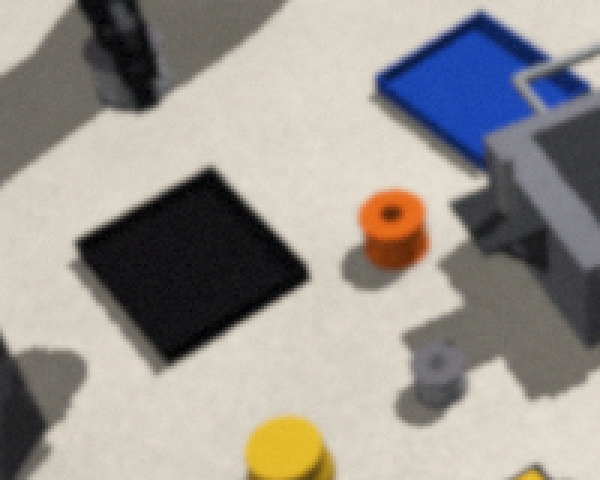

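The reel hangs over the tray (its height moves it up in this view). I lower it quickly first, then in small steps while watching the force.

```bash
python3 -m creep '[[0,0,12,0],[0,0,25,0],[0,0,35,0],[0,0,35,0],[0,0,30,0],[0,0,25,0],[0,0,18,0],[0,0,8,0]]'; python3 -m creep '[[0,0,4,0],[0,0,3,0],[0,0,2,0],[0,0,1,0],[0,0,0,0],[0,0,0,0]]';python3 -m creep '[[0,0,1,0],[0,0,1,0],[0,0,1,0],[0,0,0,0],[0,0,0,0]]'
```

```text
t: 8.4
ee_pos: [0.3862, -0.331, 0.0221]
ee_rot: [-3.137, 0.123, 0.003]
wrist_force: [-0.3, 0.0, -1.4]
grip_width: 0.677
t: 9.0
ee_pos: [0.387, -0.3322, 0.0146]
ee_rot: [3.139, -0.124, 0.001]
wrist_force: [1.1, 0.0, -2.3]
grip_width: 0.671
t: 9.5
ee_pos: [0.3869, -0.3321, 0.0113]
ee_rot: [-3.139, 0.124, 0.0]
wrist_force: [-0.5, -1.2, -2.8]
grip_width: 0.677
```

```bash
python3 -m creep '[[0,0,1,0],[0,0,1,0],[0,0,1,0],[0,0,0,0],[0,0,0,0]]';python3 -m creep '[[0,0,1,0],[0,0,1,0],[0,0,0,0],[0,0,0,0]]';python3 -m creep '[[0,0,0.5,0],[0,0,0.5,0],[0,0,0,0],[0,0,0,0]]'
```

```text
t: 10.0
ee_pos: [0.3869, -0.332, 0.0083]
ee_rot: [-3.139, 0.124, 0.0]
wrist_force: [1.0, -0.1, -3.1]
grip_width: 0.675
t: 10.4
ee_pos: [0.3869, -0.3321, 0.0063]
ee_rot: [-3.139, 0.124, 0.0]
wrist_force: [-0.3, 0.5, -2.0]
grip_width: 0.674
t: 10.8
ee_pos: [0.3869, -0.3321, 0.0053]
ee_rot: [-3.139, 0.124, 0.0]
wrist_force: [-0.1, 0.2, -2.8]
grip_width: 0.675
```

```bash
python3 -m creep '[[0,0,0.5,0],[0,0,0.5,0],[0,0,0,0],[0,0,0,0]]';python3 -m creep '[[0,0,0.5,0],[0,0,0.5,0],[0,0,0,0],[0,0,0,0]]'
```

```text
t: 11.2
ee_pos: [0.3869, -0.3321, 0.0043]
ee_rot: [-3.139, 0.124, 0.0]
wrist_force: [0.2, 0.4, -2.9]
grip_width: 0.677
t: 11.6
ee_pos: [0.3868, -0.332, 0.0033]
ee_rot: [-3.139, 0.124, 0.0]
wrist_force: [-0.5, 0.4, -2.4]
grip_width: 0.673
```

```bash
python3 -m creep '[[0,0,0.5,0],[0,0,0.5,0],[0,0,0,0],[0,0,0,0]]';python3 -m creep '[[0,0,0.5,0],[0,0,0.5,0],[0,0,0,0],[0,0,0,0]]'
```

```text
t: 12.0
ee_pos: [0.3869, -0.3321, 0.0027]
ee_rot: [3.139, -0.124, 0.0]
wrist_force: [-2.5, 2.4, 10.5]
grip_width: 0.672
t: 12.4
ee_pos: [0.3869, -0.3322, 0.0026]
ee_rot: [3.138, -0.124, 0.0]
wrist_force: [-7.9, 6.5, 35.0]
grip_width: 0.676
```

Touched down at TCP 0.0027. I relieve the press by 1 mm, release and retreat.

```bash
python3 -m creep '[[0,0,-0.7,0],[0,0,-0.3,0],[0,0,0,0]]'; python3 -m creep '[[0,0,0,0],[0,0,0,0],[0,0,0,0],[0,0,0,0],[0,0,0,0],[0,0,0,0]]' 0; python3 -m creep '[[0,0,-5,0],[0,0,-12,0],[0,0,-22,0],[0,0,-30,0],[0,0,-35,0],[0,0,-40,0],[0,0,-35,0],[0,0,-15,0]]'; python3 -m creep '[[0,-15,0,0],[0,-35,0,0],[0,-45,0,0],[0,-45,0,0],[0,-40,0,0],[0,-20,0,0]]'; python3 -m creep '[[0,0,0,0],[0,0,0,0]]'
python3 go.py .446 .028 .231
python3 - <<'E'
from m import *
for n in("scene","top"):
    im,D=snapshot(n); im=im[:,:,::-1].copy(); P=cloud(n,D);x,y,z=np.moveaxis(P,2,0)
    m=(x>.3)&(x<.47)&(y>-.4)&(y<-.26)&(z>.038)&(z<.056);Q=P[m]
    if len(Q):print(n,len(Q),np.median(Q[:,2]),cv2.minEnclosingCircle(Q[:,:2].astype(np.float32)*1000))
    for k in finder.spot_point(n,"bail")[:2]: print(n,px(k["at"]),k["confidence"])
    if n=="scene": cv2.imwrite("pics/r4.png",cv2.resize(im[130:290,30:260],None,fx=3,fy=3,interpolation=3))
E
```

```text
t: 12.7
ee_pos: [0.3869, -0.3321, 0.0027]
ee_rot: [3.139, -0.124, 0.0]
wrist_force: [-2.9, 2.8, 10.8]
grip_width: 0.669
t: 13.3
ee_pos: [0.3869, -0.3321, 0.0022]
ee_rot: [-3.139, 0.124, 0.0]
wrist_force: [-0.4, -0.1, 0.2]
grip_width: 1.003
t: 14.1
ee_pos: [0.3876, -0.3325, 0.2004]
ee_rot: [3.136, -0.124, 0.005]
wrist_force: [-0.0, 0.3, 0.1]
grip_width: 0.997
t: 14.7
ee_pos: [0.402, -0.1289, 0.1963]
ee_rot: [-3.139, 0.118, 0.001]
wrist_force: [0.5, -1.5, -1.0]
grip_width: 1.001
t: 14.9
ee_pos: [0.4022, -0.1323, 0.1962]
ee_rot: [3.139, -0.122, -0.001]
wrist_force: [-0.5, -0.4, -0.5]
grip_width: 1.001
t 14.9 pos [ 0.4022 -0.1323  0.1962] xdir deg -4.45 z [-0.001 -0.    -1.   ] F [-0.5 -0.4 -0.5] grip 1.001 need mm [  31.2 -163.2  -34.9]
scene 316 0.04483434900116712 ((387.0447082519531, -328.452880859375), 31.359540939331055)
scene [220.8256 150.6048] 0.92
top 106 0.04588012086464266 ((387.6688232421875, -339.38232421875), 26.334562301635742)
top [243.8144 243.3024] 0.87
```

View pics/r4.png

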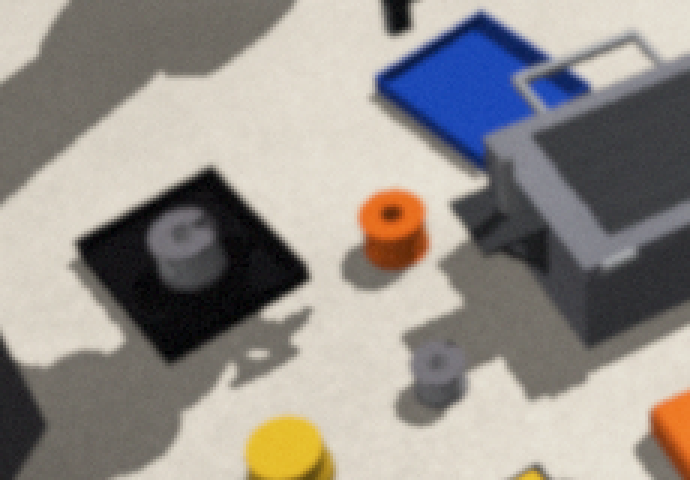

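The reel stands upright in the black tray, crop (187,248), top at z≈0.045. Next I refine the bar from the stored depth, using only the stretch between its arms.

```bash
python3 - <<'E'
from m import *
for n in("top","scene"):
    P=cloud(n,np.load(n+"_d.npy"));x,y,z=np.moveaxis(P,2,0)
    m=(x>.42)&(x<.475)&(y>-.015)&(y<.07)&(z>.08)&(z<.115);Q=P[m]
    f=np.polyfit(Q[:,1],Q[:,0],1);print(n,len(Q),f,"x at .028",np.polyval(f,.028),np.percentile(Q[:,2],[5,50,95]))
print(two("scene",(220.8,150.6),"top",(243.8,243.3)))
E
```

```text
top 130 [0.08982632 0.4430282 ] x at .028 0.4455433416557607 [0.0941786  0.099635   0.10319497]
scene 140 [0.08771593 0.44555455] x at .028 0.44801059117888026 [0.0905409  0.09716661 0.10072238]
(array([0.44969035, 0.02826775, 0.09041763]), np.float64(0.0024864250477439295))
```

```bash
python3 -m creep '[[6,-20,0,0],[8,-40,0,0],[8,-45,0,0],[6,-38,0,0],[3,-20,0,0]]'; python3 -m creep '[[0,0,0,0],[0,0,0,0],[0,0,0,0]]'; python3 go.py .446 .028 .087
```

```text
t: 15.6
ee_pos: [0.4469, 0.0299, 0.1963]
ee_rot: [-3.138, 0.121, -0.0]
wrist_force: [0.7, -0.1, -0.4]
grip_width: 1.003
t: 15.9
ee_pos: [0.4462, 0.0261, 0.1961]
ee_rot: [3.139, -0.127, -0.001]
wrist_force: [0.1, 0.0, -0.3]
grip_width: 1.001
t 15.9 pos [0.4462 0.0261 0.1961] xdir deg -4.63 z [-0. -0. -1.] F [ 0.1  0.  -0.3] grip 1.001 need mm [ -0.3  -2.  109.1]
```

```bash
python3 -m creep '[[0,-2,0,0],[0,0,0,0],[0,0,0,0],[0,0,0,0]]' 150; python3 -m creep '[[0,0,8,0],[0,0,18,0],[0,0,22,0],[0,0,22,0],[0,0,20,0],[0,0,13,0],[0,0,7,0],[0,0,3,0]]'; python3 -m creep '[[0,0,0,0],[0,0,0,0]]'; python3 go.py .4467 .028 .083;  python3 -m creep '[[0,0,0,0],[0,0,0,0],[0,0,0,0],[0,0,0,0]]' 255; python3 go.py .4467 .028 .083
python3 - <<'E'
from h import *
im,D=snapshot("scene");cv2.imwrite("pics/r5.png",cv2.resize(im[90:230,150:320,::-1],None,fx=4,fy=4,interpolation=3))
E
```

```text
t: 16.3
ee_pos: [0.4466, 0.0291, 0.1963]
ee_rot: [3.139, -0.125, -0.0]
wrist_force: [0.0, -1.1, 1.7]
grip_width: 0.411
t: 17.1
ee_pos: [0.4465, 0.0295, 0.0828]
ee_rot: [-3.139, 0.124, 0.001]
wrist_force: [1.0, 0.1, 0.1]
grip_width: 0.414
t: 17.3
ee_pos: [0.4469, 0.0293, 0.0838]
ee_rot: [-3.139, 0.124, -0.001]
wrist_force: [-0.2, -1.0, 0.0]
grip_width: 0.412
t 17.3 pos [0.4469 0.0293 0.0838] xdir deg -4.53 z [ 0.001  0.    -1.   ] F [-0.2 -1.   0. ] grip 0.412 need mm [-0.1  1.4  0.8]
t: 17.7
ee_pos: [0.4464, 0.0293, 0.0835]
ee_rot: [3.139, -0.124, -0.0]
wrist_force: [-3.9, 0.7, 4.3]
grip_width: 0.11
t 17.7 pos [0.4464 0.0293 0.0835] xdir deg -4.53 z [-0. -0. -1.] F [-3.9  0.7  4.3] grip 0.11 need mm [0.4 1.3 0.5]
```

View pics/r5.png

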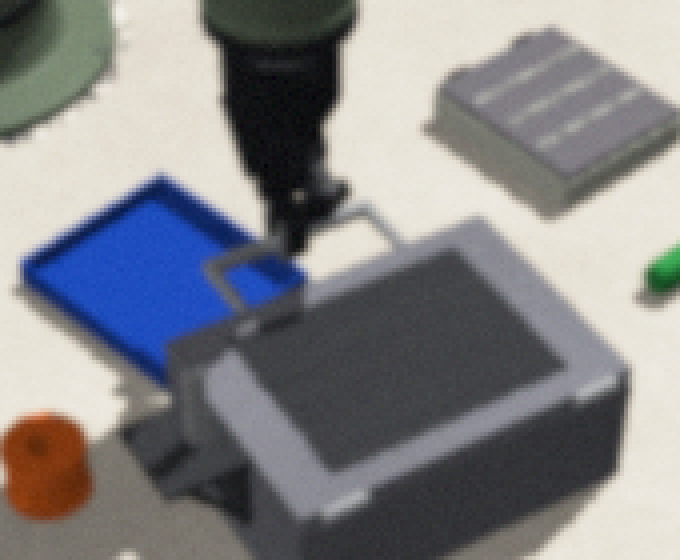

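The gripper pinches the bar (crop 285,240). I lift the first part of the arc and watch width and force.

```bash
python3 -m creep '[[0,0,-2,0],[0.2,0,-4,0],[0.3,0,-6,0],[0.6,0,-10,0],[1.4,0,-11.2,0],[1.9,0,-11,0]]';python3 go.py .4467 .028 .083;python3 -m creep '[[0,0,0,0],[0,0,0,0]]'; python3 -c "
from m import *
im,D=snapshot('scene');P=cloud('scene',D);x,y,z=np.moveaxis(P,2,0)
m=(x>.5)&(x<.64)&(y>-.06)&(y<.1)&(z>.09);Q=P[m];print(np.linalg.lstsq(np.c_[Q[:,:2],np.ones(len(Q))],Q[:,2],rcond=None)[0],len(Q))"
```

```text
t: 18.35
ee_pos: [0.4507, 0.0289, 0.1286]
ee_rot: [3.139, -0.124, -0.001]
wrist_force: [-2.8, -2.0, -0.5]
grip_width: 0.113
t 18.35 pos [0.4507 0.0289 0.1286] xdir deg -4.52 z [-0.001 -0.    -1.   ] F [-2.8 -2.  -0.5] grip 0.113 need mm [-3.9  1.2 45.6]
t: 18.55
ee_pos: [0.4507, 0.0289, 0.1285]
ee_rot: [3.139, -0.124, -0.0]
wrist_force: [-6.7, 1.7, -0.1]
grip_width: 0.113
[-1.85693236 -0.17716183  1.22930203] 3756
```

```bash
cat > ang.py <<'E'
from m import *
def ang(save=None):
    for n in("scene","top"):
        im,D=snapshot(n);P=cloud(n,D).reshape(-1,3)
        a=np.radians(-4.6);ex=np.array([np.cos(a),np.sin(a)]);ey=np.array([-ex[1],ex[0]])
        c=np.array([.4464,.0285])+.137*ex; q=P[:,:2]-c; cx,cy=q@ex,q@ey
        u=.085-cx;w=P[:,2]-.094;r=np.hypot(u,w)
        m=(np.abs(cy)<.115)&(r>.09)&(r<.168)&(w>0.0)
        th=np.arctan2(w[m],u[m])-np.arcsin(.006/r[m])
        h,e=np.histogram(th,np.arange(-.1,1.6,.02));k=h.argmax();s=th[abs(th-e[k]-.01)<.05]
        print(n,"lid angle %.3f"%np.median(s),len(s),len(th))
        if save and n=="scene":cv2.imwrite(save,cv2.resize(im[40:230,140:340,::-1],None,fx=3,fy=3,interpolation=3))
if __name__=="__main__":
    import sys;ang(*sys.argv[1:])
E
python3 ang.py
```

```text
scene lid angle 0.196 2258 2533
top lid angle 0.205 1495 1680
```

The lid follows (0.20 rad as commanded). Continuing to 0.65.

```bash
python3 -m creep '[[1.2,0,-5.4,0],[1.3,0,-5.4,0],[3,0,-10.7,0],[3.5,0,-10.5,0],[4.1,0,-10.3,0],[4.6,0,-10.1,0],[5.1,0,-9.8,0],[5.5,0,-9.6,0]]';python3 -m creep '[[6.1,0,-9.4,0],[3.3,0,-4.5,0],[3.2,0,-4.4,0],[0,0,0,0],[0,0,0,0]]'; python3 ang.py; python3 go.py .4917 .025 .2178
```

```text
t: 19.5
ee_pos: [0.4775, 0.0265, 0.2003]
ee_rot: [3.138, -0.124, -0.005]
wrist_force: [-15.5, -0.7, 5.9]
grip_width: 0.109
t: 20.0
ee_pos: [0.4892, 0.0255, 0.2184]
ee_rot: [3.138, -0.124, -0.007]
wrist_force: [-24.1, -1.2, 14.0]
grip_width: 0.11
scene lid angle 0.629 2845 3101
top lid angle 0.635 433 577
t 20.1 pos [0.4892 0.0255 0.2183] xdir deg -4.52 z [-0.005 -0.001 -1.   ] F [-23.4  -0.   15.5] grip 0.113 need mm [2.6 0.3 0.5]
```

The force is purely radial (28 N), so my commanded arc is about 3 mm inside the bar's true circle. I relieve it, then look.

```bash
python3 -m creep '[[-1.2,0,-0.8,0],[-1.2,0,-0.8,0],[0,0,0,0],[0,0,0,0]]'; python3 ang.py pics/r6.png; python3 go.py .4917 .025 .2178
```

```text
t: 20.5
ee_pos: [0.49, 0.0255, 0.2199]
ee_rot: [3.139, -0.125, 0.003]
wrist_force: [3.8, -3.5, -5.8]
grip_width: 0.115
scene lid angle 0.637 2816 3103
top lid angle 0.645 466 611
t 20.6 pos [0.4898 0.0255 0.2197] xdir deg -4.55 z [ 0.001 -0.    -1.   ] F [ 4.  -3.8 -6. ] grip 0.111 need mm [1.9 0.4 1.9]
```

View pics/r6.png

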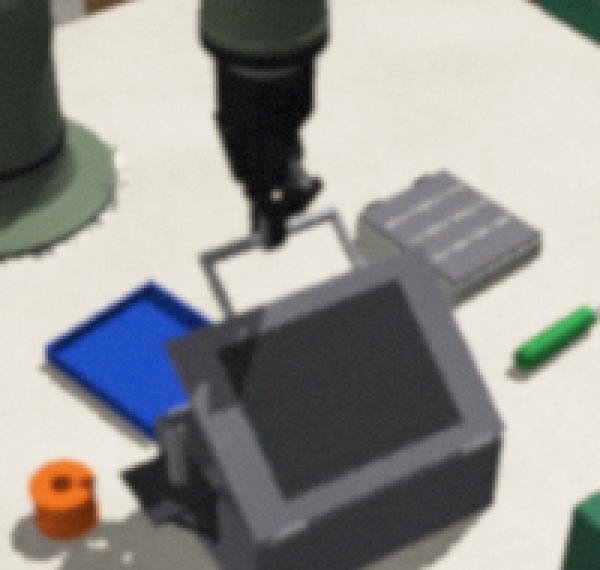

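The bar sits near the fingertips, crop (270,240), and the fingers are well clear of the lid. Forces are small now. On to about 0.80.

```bash
python3 -m creep '[[3.8,0,-5.1,0],[4,0,-5.2,0],[4.8,0,-5.6,0],[4.9,0,-5.4,0],[5,0,-5.3,0],[0,0,0,0]]'; python3 go.py .4917 .025 .2178; python3 ang.py
```

```text
t: 21.2
ee_pos: [0.5124, 0.0235, 0.2468]
ee_rot: [3.139, -0.125, 0.001]
wrist_force: [0.6, -5.3, -1.5]
grip_width: 0.108
t 21.2 pos [0.5124 0.0235 0.2468] xdir deg -4.57 z [ 0.001 -0.001 -1.   ] F [ 0.6 -5.3 -1.5] grip 0.108 need mm [-20.8   0.2  28.9]
scene lid angle 0.790 2945 3218
top lid angle 0.792 196 335
```

```bash
python3 -m creep '[[4.2,0,-4.1,0],[4.4,0,-4,0],[4.5,0,-3.9,0],[0,0,0,0]]'; python3 -m creep '[[4.4,0,-3.7,0],[4.4,0,-3.6,0],[0,0,0,0]]';  python3 ang.py
```

```text
t: 21.7
ee_pos: [0.5251, 0.0224, 0.2587]
ee_rot: [3.138, -0.125, 0.0]
wrist_force: [-3.8, -7.1, 3.7]
grip_width: 0.109
t: 22.0
ee_pos: [0.5338, 0.0216, 0.2658]
ee_rot: [3.138, -0.125, -0.0]
wrist_force: [-2.8, -6.5, 0.1]
grip_width: 0.107
scene lid angle 0.917 2959 3246
top lid angle 0.923 101 242
```

```bash
python3 -m creep '[[4.4,0,-3.4,0],[4.5,0,-3.2,0],[0,0,0,0]]'; python3 -m creep '[[4.6,0,-3.1,0],[4.6,0,-2.9,0],[0,0,0,0]]';  python3 ang.py
```

```text
t: 22.4
ee_pos: [0.5427, 0.0208, 0.2726]
ee_rot: [3.138, -0.125, 0.0]
wrist_force: [-4.6, -8.1, 4.8]
grip_width: 0.109
t: 22.7
ee_pos: [0.5516, 0.02, 0.2785]
ee_rot: [3.138, -0.125, -0.001]
wrist_force: [-7.1, -7.5, 5.0]
grip_width: 0.101
scene lid angle 1.016 2959 3225
top lid angle 1.024 87 226
```

```bash
python3 -m creep '[[3.6,0,-2.3,0],[3.6,0,-2.2,0],[0,0,0,0],[0,0,0,0],[0,0,0,0],[0,0,0,0]]';  python3 ang.py pics/r7.png
```

```text
t: 23.4
ee_pos: [0.5586, 0.0194, 0.283]
ee_rot: [3.138, -0.125, -0.0]
wrist_force: [-5.0, -7.3, 7.1]
grip_width: 0.107
scene lid angle 1.052 2958 3218
top lid angle 1.062 89 231
```

View pics/r7.png

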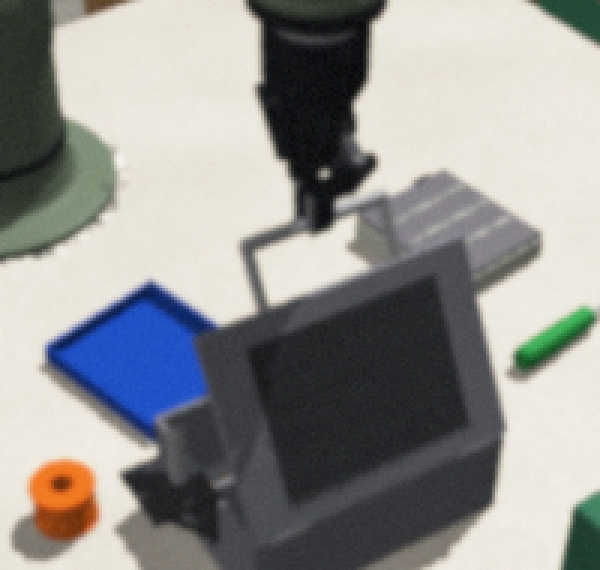

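The lid is held at about 1.05 rad by the pinched bar, crop (318,220), with nothing touching it besides the pads. I bring it back to about 0.83.

```bash
python3 -m creep '[[-4.1,0,2.3,0],[-4,0,2.4,0],[-4,0,2.5,0],[-3.8,0,2.6,0],[-3.8,0,2.8,0]]'; python3 -m creep '[[-4.3,0,3.1,0],[-4.2,0,3.2,0],[-4.1,0,3.4,0],[-4.1,0,3.5,0],[-2.5,0,2.2,0],[-1.5,0,1.4,0],[0,0,0,0],[0,0,0,0]]';  python3 ang.py
```

```text
t: 24.0
ee_pos: [0.5392, 0.0211, 0.2705]
ee_rot: [3.138, -0.125, 0.001]
wrist_force: [-4.0, -6.8, 8.7]
grip_width: 0.111
t: 24.8
ee_pos: [0.519, 0.0229, 0.2537]
ee_rot: [3.138, -0.125, 0.002]
wrist_force: [-1.2, -6.9, 3.6]
grip_width: 0.106
scene lid angle 0.829 2969 3235
top lid angle 0.835 159 300
```

```bash
python3 -m creep '[[0,0,0,0],[0,0,0,0],[0,0,0,0],[0,0,0,0],[0,0,0,0],[0,0,0,0],[0,0,0,0],[0,0,0,0]]'; python3 ang.py; python3 - <<'E'
from m import *
im,D=snapshot("scene");P=cloud("scene",D);x,y,z=np.moveaxis(P,2,0)
Q=P[(x>.3)&(x<.47)&(y>-.4)&(y<-.26)&(z>.040)&(z<.056)];print(len(Q),np.median(Q,0),cv2.minEnclosingCircle(Q[:,:2].astype(np.float32)*1000))
cv2.imwrite("pics/r8.png",cv2.resize(im[:,:,::-1],None,fx=1.5,fy=1.5))
E
```

```text
t: 25.7
ee_pos: [0.519, 0.0229, 0.2536]
ee_rot: [3.138, -0.125, 0.002]
wrist_force: [-1.8, -6.2, 3.5]
grip_width: 0.108
scene lid angle 0.829 2960 3235
top lid angle 0.834 159 299
302 [ 0.38706274 -0.32949245  0.04478021] ((387.5323791503906, -328.4913330078125), 30.870969772338867)
```

View pics/r8.png

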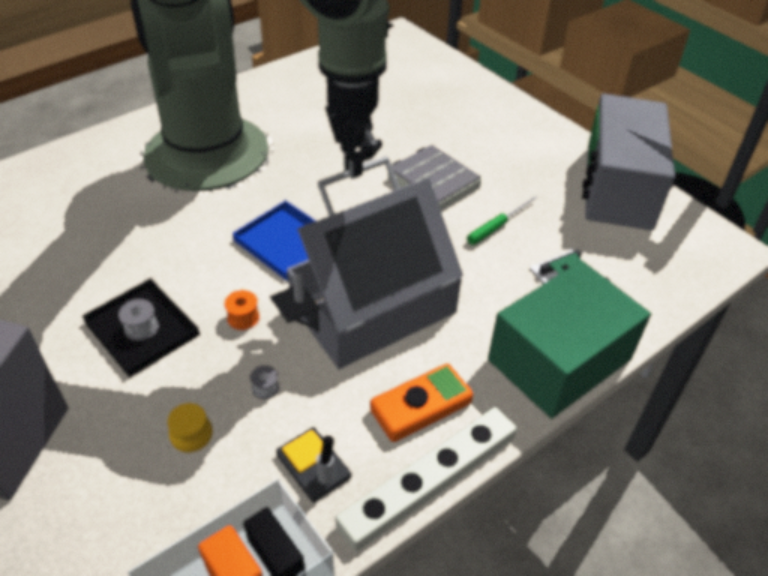

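The reel is upright in the black tray at (138,318). The lid is held at (355,165), and the jar, meter and screwdriver haven't moved. I'm handing in.

```bash
python3 -c "
from station import order;print(order.close_job())"
```

```text
the job is handed in; nothing more can be done
None
```

The job is handed in at about 26 s of the 61 s; no verdict was reported.

- **Reel:** I lifted it off the spindle and set it down upright in the black tray. My last check put it within about 3 mm of the tray's centre, with its top at z ≈ 0.045 m. That puts its underside on the tray floor.
- **Lid:** I lifted it by the bar to about 1.05 rad, past the 0.95 balance point and well short of 1.35. I then brought it back and held it, still pinched. The last two readings, about 0.9 s apart, were both 0.83 rad (scene 0.829, top 0.834–0.835).
- **Other things:** the jar, meter and screwdriver look unmoved in the final picture; I did not measure their positions.

**Things that were off:**
- When I set the reel down, the press briefly reached 35 N at the wrist before I eased it.
- Part-way through the lift my arc was about 3 mm too tight, giving a radial force of about 28 N. I corrected it before going on.
- The gripper reads about 9 mm on the 12 mm bar. I didn't find out why, but the reading stayed steady and the bar did not slip out.
- A sideways force of about 6 N remains at the wrist in the final hold.

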